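# Slide a model board into its jig notches and lock it

### The job

With closed fingertips, gently push the white board along the jig's rails until you feel it drop into the locating notches and lie level there, then push the red turn-button by its peg all the way round so that it points back over the board and keeps it down. Only push: do not lift, tip, pinch or force the board or the button, and leave the other things on the bench where they are.

Things in the scene. Friction and masses are not known exactly. Their poses are not given: they have to be found in the camera images.
- jig: fixed plywood jig, base 370 x 180 x 10 mm (x=-180 to +190 mm). Origin on the table; its x is the sliding direction, z up. Two aluminium rails along x (x=-170 to +140), tops 28 mm above the table, at 22 to 73 mm either side of the centre line. Wooden side fences, 46 mm high, inner faces at y=+-77, guide the board with 2 mm play each side
- rail_start (a point): centre line of the rails at their starting end, at the height of the rail tops (jig x=-170, y=0, z=28 mm); fixed
- seat (a point): fixed point of the jig where the board's origin is once seated: jig x=60, y=0, z=19 mm (3 mm play along x). Each rail has two notches, 26 mm long, 9 mm deep, black floor: in its inner half (y 22 to 46) at jig x=97 to 123, in its outer half (y 47 to 73) at x=-3 to 23. No stop stands behind them: a board pushed fast may skip over
- board: loose white board 140 (x) x 150 (y) x 18 mm, 0.3-0.6 kg, on four feet; a white block 50 x 100 x 20 mm is glued on top (x=-55 to -5). Origin: centre, level with the feet's undersides; x as the jig's. The plate spans z=12 to 30; the rear face to push is at x=-70. Starts 95 to 150 mm short of its seat, origin 28 mm above the table; in the notches it is 19 mm above
- foot (a point): underside centre of the board's front left foot (board x=+50, y=+34 mm). The four feet are blue, 20 x 18 x 12 mm: front at x=+50, y=+-34, rear at x=-50, y=+-60. All four drop 9 mm into their notches together
- pivot (a point): the turn-button's vertical pivot axis, jig x=155, y=0, at the height of the bar's top (61 mm above the table); fixed
- peg (a point): top centre of the red upright peg on the turn-button: 12 mm dia., 30 mm tall (61 to 91 mm above the table), 62 mm from the pivot
- turn_button (a joint): rad; red bar 86 x 18 x 8 mm, tip 75 mm from the pivot, 53 to 61 mm above the table. At 0 it points along the jig's +y, clear of the board; turning anticlockwise from above, at 1.57 (hard stop) it points along -x over the seated board, 4 mm to spare; a board still up on the rails blocks it. About 1 N at the peg turns it; it stays where left. Starts at 0 to 0.35
- glue_bottle: white glue bottle with red cap, upright, 48 dia. x 130 mm; origin at centre of its underside. Bystander
- paint_jar: blue jar with black lid, 56 dia. x 70 mm; origin at centre of its underside. Bystander
- offcut: white foam offcut block 70 x 45 x 50 mm; origin at centre of its underside. Bystander
- cutter: yellow and black utility knife lying flat, 150 x 22 x 16 mm, long axis x; origin at underside centre. Bystander
- pencil: flat red carpenter's pencil lying flat, 170 x 12 x 8 mm, long axis x; origin at underside centre. Bystander
- square: small try square lying flat: dark wooden stock 22 x 90 x 16 mm along y about its origin, steel blade 120 mm along +x; origin at underside. Bystander

How it is judged (in metres and radians):
On the way, in this order (a step that is already met when the one before it is completed fails the run):
1. the board has dropped into the notches and lies level, the turn-button still open (z of board in the frame of jig between 0.015 and 0.0215 m and x of board in the frame of jig between 0.052 and 0.068 m and y of board in the frame of jig between -0.006 and 0.006 m and angle between board's own z axis and vertical below 0.04 rad and value of joint turn_button below 0.6 rad), for 0.2 s.
2. the turn-button points back over the seated board (z of board in the frame of jig between 0.015 and 0.0215 m and x of board in the frame of jig between 0.052 and 0.068 m and y of board in the frame of jig between -0.006 and 0.006 m and angle between board's own z axis and vertical below 0.04 rad and value of joint turn_button above 1.3 rad), for 0.2 s.
At the end, for the whole second after the job is handed in: the board rests with all feet in the notches (origin within 8 mm of the seat along the rails, 6 mm across, 2.5 mm in height, tilted less than 0.04 rad) and the turn-button is turned at least 1.3 rad over it, both at rest (all of step 2 and linear speed of board below 0.02 m/s and velocity of joint turn_button below 0.1 rad/s); the robot touches nothing.
It fails at once if the board is lifted more than 12 mm above the rails or tipped more than 0.25 rad (z of board in the frame of jig above 0.04 m or angle between board's own z axis and vertical above 0.25 rad).
It fails at once if the board or the jig with its turn-button is pinched or forced with more than 35 N (contact force between the fingers and board above 35 N or contact force between the fingers and jig above 35 N).
It fails at once if a bystander is moved more than 25 mm (distance of any of glue_bottle, paint_jar, offcut, cutter, pencil, square from where it was at the start of the episode above 0.025 m).
It also fails if it takes over 51 s, if anything falls off the work surface, if the arm or the gripper's body presses on something with over 40 N, if the wrist force passes 120 N, or if a joint passes its speed limit or range.

### The arm

A 6-joint arm with a two-finger parallel gripper is mounted at the origin on the work surface. World frame = base frame: x ahead of the robot, y to its left, z up, the work surface at z = 0. Lengths are in mm, angles in rad, forces in N, time in s.
With the tool pointing down it reaches from about 350 to 800 mm from the base axis. Payload 7.3 kg.
Tool frame: the origin (TCP) lies midway between the tips of the shut fingers; the grasp point (between the pads) lies env.grip_depth behind it (env.grip_depth is the distance from the TCP to the grasp point, in mm); z points along the fingers, y is the line along which they close (so a half turn about z gives the same grasp; the last joint's range is limited). The gripper opens to 85 mm and grips with 20 to 120 N. Pads are 22 mm wide; open, the fingers measure 114 mm over their backs; the gripper's body (76 mm by 85 mm) begins 54 mm behind the grasp point. The pads swing forward as they close: fully open they stand 13 mm farther back than shut.
Start: joints at [-1.405, 0.342, 1.524, -0, 1.275, -0.146], TCP at [161.078, -499.698, 231.322] pointing down, gripper open.
Joint ranges: [-2.53, 2.53], [-0.77, 2.02], [0.04, 2.7], [-1, 4.14], [0.28, 2.66], [-3.11, 3.11]. Speed limits (rad/s): [2.57, 2.57, 3.14, 3.14, 3.14, 3.14].

### API

Orientations are given as a unit quaternion [x, y, z, w].
In Python, from station import env gives the robot as it stands.
- The arm moves only by the tool drive_tool, never from a script. Its argument "increments" is a list of rows, each a list of 5 numbers: the shift along the world's x, y, z in mm, then the turn about the world's z in rad, then the opening, from 0 (shut) to 1 (fully open). A call has exactly 10 rows; each row is the pose to reach, as a shift and turn from the pose commanded when the call began; what a row does not reach only later rows make up. A row lasts 1/8 s, in which the tool goes at most 62.5 mm and 10.7 degrees, less where a joint would pass 70% of its speed; a pose out of reach is approached as far as the arm can. A call with a gripper value outside its range is refused whole. The fingers move at their own pace and stop on an object; "squeeze" is the grip in N (left out, the last holds). Time passes only in rows, so rows that repeat a pose let the fingers close, or fill a call up. It gives the time, the measured TCP pose, the force, the opening and the grip force at its end, in the units of the state.
- env.get_obs(): the state, without advancing time (a new reading comes with each control period).
- env.camera(name): name is "scene" or "top"; returns (picture, depth): 480x640x3 uint8, blue, green, red; 480x640 float32, mm along the optical axis (not along the pixel's ray), 0 where there is no reading.
- env.calibration(name): a dict with "vfov" (degrees; the focal length in pixels is half the picture's height over the tangent of half this angle, whatever the lens; pixels are square), "cx", "cy" (the principal point, pixels), "position" and "orientation" of the camera in the world. Camera axes: x right, y down, z forward; pixel columns grow to the right and rows downward; lengths in mm; the calibration is good to about 2 mm. A picture is of the moment at which its call begins. calibration takes no time and is no camera call.
- env.close_job(): hands the job in; it is judged then, once.
The state is a dict: "time": time; "q": joint angles; "qvel": joint speeds; "tau": joint torques, N m; "tool_pos": TCP position; "tcp_rot": TCP orientation; "wrist_force": force on the tool from outside, world axes, zero at the start; "moment": the same for the moment, N m; "opening": opening from 0.0 (shut) to 1.0 (fully open); "finger_force": force on a finger pad.
Only numpy, scipy, OpenCV 4.12 (cv2) and the standard library are available. Lean on these libraries where they do the work, as an engineer would, in place of code of your own. Each camera call takes 0.05 s, during which the arm holds its last target. There are 200 camera calls.

## Working session

There is one attempt and no reset: what is moved stays moved. The work goes in short steps, Python scripts to look and compute and a tool call to move; the robot and the scene stay as the last step left them, time stands still between calls to the robot, and variables do not carry over. Pictures are saved under pics/ and viewed, at most 10 in all, crops included, and the job is handed in when it is done.

Besides the shell and the picture viewer there is one more tool, called after "Emit:" by a JSON object that holds its "name" and its "arguments". drive_tool: Moves the arm, as the interface text tells. Its arguments: {"type":"object","properties":{"increments":{"type":"array"},"squeeze":{"type":"number"}},"required":["increments"]}

```bash
mkdir -p pics; python3 - <<'E'
from station import env
import cv2,numpy as np
for n in("top","scene"):
    p,d=env.camera(n); cv2.imwrite(f"pics/{n}0.png",p); np.save(f"pics/{n}0.npy",d)
    print(n,env.calibration(n))
o=env.get_obs();print(o["time"],o["tool_pos"],o["tcp_rot"],env.grip_depth)
E
```

```text
top {'vfov': 56.059176903637486, 'cx': 319.893986739796, 'cy': 233.5631898611394, 'position': array([ 512.552633  , -115.95328177, 1012.55800172]), 'orientation': array([-0.69752033,  0.71558202, -0.02031583,  0.03154401])}
scene {'vfov': 52.73160556915391, 'cx': 316.06654547424944, 'cy': 243.5098441056012, 'position': array([1235.97745411, -725.22911578,  641.30830257]), 'orientation': array([ 0.81004336,  0.33596034, -0.18540842, -0.44337808])}
0.1 [ 161.02324419 -499.32045233  230.70956853] [ 9.87870022e-01  1.55281464e-01  1.09594180e-06 -6.97314557e-04] 18.700000000000003
```

View pics/top0.png

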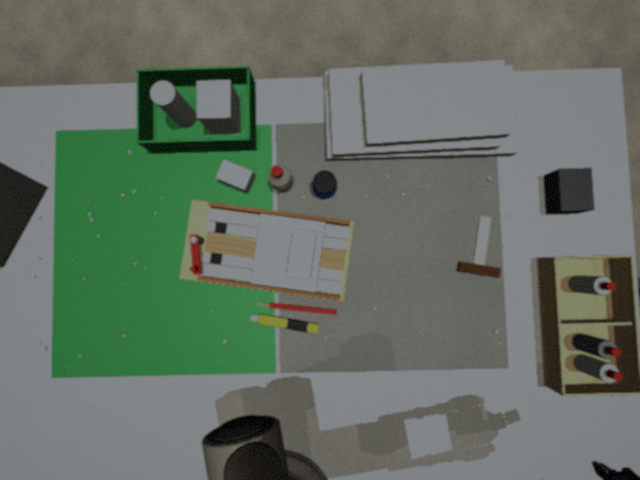

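View pics/scene0.png

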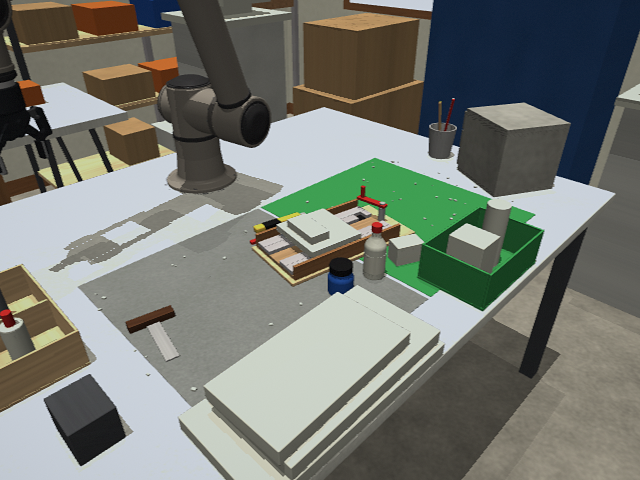

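The top view shows the jig with its +x pointing left, towards the red button near (196,252). The board's rear edge is near x=320, the glue bottle is at (280,178), the jar at (323,184), and the pencil and cutter are below the jig. The scene view agrees. Next I fit positions.

```bash
cat > h.py <<'E'
import cv2,numpy as np
from station import env
from scipy.spatial.transform import Rotation as R
def cal(n):
    c=env.calibration(n); f=240/np.tan(np.radians(c["vfov"]/2))
    return c["cx"],c["cy"],f,R.from_quat(c["orientation"]).as_matrix(),np.array(c["position"])
def ray(n,uv,z):
    cx,cy,f,M,t=cal(n); uv=np.atleast_2d(uv).astype(float)
    d=np.c_[(uv[:,0]-cx)/f,(uv[:,1]-cy)/f,np.ones(len(uv))]@M.T
    return t+d*((z-t[2])/d[:,2])[:,None]
def cloud(n,d):
    cx,cy,f,M,t=cal(n); v,u=np.mgrid[:480,:640]
    return np.stack([(u-cx)/f*d,(v-cy)/f*d,d],-1)@M.T+t
def red(p):
    h=cv2.cvtColor(p,cv2.COLOR_BGR2HSV)
    return ((h[...,0]<6)|(h[...,0]>174))&(h[...,1]>190)&(h[...,2]>90)
E
python3 - <<'E'
from h import *
p=cv2.imread("pics/top0.png");d=np.load("pics/top0.npy");W=cloud("top",d)
roi=np.zeros((480,640),bool);roi[195:302,175:358]=1
z=W[...,2]
print("table z",np.median(z[350:370,100:200]),"hist",np.histogram(z[roi],bins=np.arange(-5,100,5)))
def rect(m,zz,name):
    n,l,s,c=cv2.connectedComponentsWithStats(m.astype(np.uint8))
    for i in range(1,n):
        if s[i,4]<25: continue
        v,u=np.nonzero(l==i); X=ray("top",np.c_[u,v],zz)[:,:2].astype(np.float32)
        r=cv2.minAreaRect(X); print(name,s[i],np.round(r[0],1),np.round(r[1],1),round(r[2],1),np.round(cv2.boxPoints(r),0).tolist())
rect(roi&(z>52)&(z<64),58,"plate")
rect(roi&(z>72)&(z<84),78,"block")
rect(roi&(z>39)&(z<51),46,"fence")
rect(roi&(z>4),10,"jigall")
rect(roi&red(p),57,"red")
g=cv2.cvtColor(p,cv2.COLOR_BGR2GRAY)
rect(roi&(g<45),19,"black")
cv2.imwrite("pics/crop.png",cv2.resize(p[150:350,150:380],None,fx=3,fy=3,interpolation=cv2.INTER_CUBIC)[:600,:690])
for n,uv,zz in(("bottle",(280,173),130),("jar",(324,180),70),("sqr",(460,268),16)):print(n,ray("top",uv,zz))
E
```

```text
table z 1.05022047276708 hist (array([1367, 4633,  937, 1102, 1148,  886, 2558,  631,   67,  331,  793,
        104, 2903,  813,   27,   35,  947,  190,   13,   19]), array([-5,  0,  5, 10, 15, 20, 25, 30, 35, 40, 45, 50, 55, 60, 65, 70, 75,
       80, 85, 90, 95]))
plate [ 250  213   75   79 3486] [545.4 -31.2] [140.  149.8] 80.7 [[460.0, -88.0], [608.0, -112.0], [631.0, 26.0], [483.0, 50.0]]
plate [189 234  13  41 289] [546.2 165.1] [86.1 19. ] 5.1 [[502.0, 171.0], [504.0, 152.0], [590.0, 159.0], [588.0, 178.0]]
block [ 286  229   30   51 1157] [540.5 -60.9] [49.8 99.9] 80.7 [[487.0, -77.0], [586.0, -94.0], [594.0, -44.0], [495.0, -28.0]]
fence [208 202 142  23 564] [630.1 -12.6] [308.9   9. ] 80.7 [[601.0, -164.0], [610.0, -166.0], [659.0, 139.0], [651.0, 141.0]]
fence [197 276 143  24 567] [470.9  12.9] [308.1   8.4] 80.7 [[442.0, -138.0], [450.0, -140.0], [500.0, 164.0], [492.0, 166.0]]
jigall [313 195  20   4  56] [ 669.6 -108.9] [42.6  6.8] 88.4 [[666.0, -130.0], [672.0, -130.0], [674.0, -88.0], [667.0, -87.0]]
jigall [  178   198   177   104 13403] [552.9  19.2] [378.4 190.9] 79.8 [[425.0, -150.0], [613.0, -184.0], [680.0, 188.0], [493.0, 222.0]]
red [192 243   9  31 104] [537.6 164.8] [63.8 16.7] 4.0 [[505.0, 171.0], [506.0, 154.0], [570.0, 159.0], [569.0, 175.0]]
black [316 195  16   4  44] [ 668.2 -111.1] [33.4  6.7] 88.4 [[664.0, -128.0], [671.0, -128.0], [672.0, -95.0], [665.0, -94.0]]
black [216 224  10   9  70] [604.7 119.1] [18.4 18.2] 80.0 [[594.0, 112.0], [612.0, 108.0], [615.0, 127.0], [597.0, 130.0]]
black [211 254  10   9  73] [537.6 130.5] [18.9 18.3] 81.4 [[527.0, 123.0], [545.0, 120.0], [548.0, 138.0], [530.0, 141.0]]
bottle [[700.2133551  -26.54415079 130.        ]]
jar [[ 695.32916752 -113.35602225   70.        ]]
sqr [[ 502.24772683 -406.34323459   16.        ]]
```

View pics/crop.png

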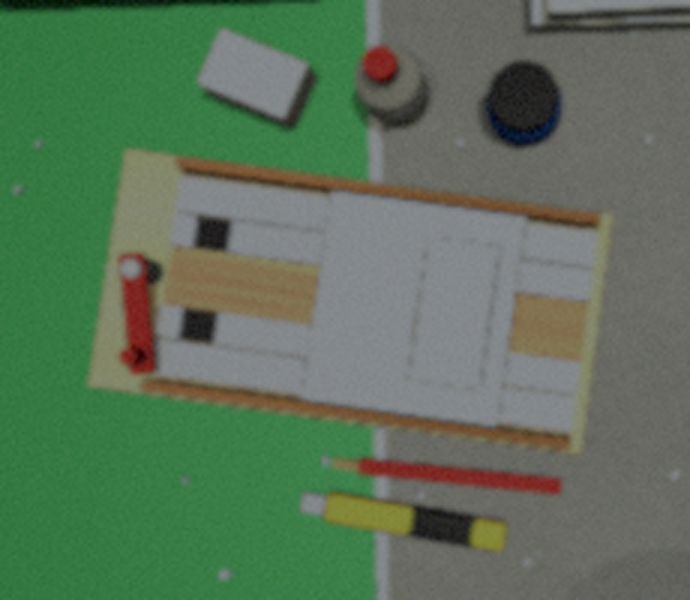

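Emit:
{"name": "drive_tool", "arguments": {"increments": [[30, 30, 0, 0.1, 0], [70, 70, 0, 0.22, 0], [110, 110, 0, 0.34, 0], [155, 155, 0, 0.46, 0], [200, 200, 0, 0.58, 0], [245, 242, 0, 0.7, 0], [285, 282, 0, 0.82, 0], [325, 322, 0, 0.95, 0], [355, 350, 0, 1.05, 0], [367, 363, 0, 1.096, 0]], "squeeze": 20}}

```text
time: 1.35
tool_pos: [529.0, -135.0, 230.7]
tcp_rot: [0.761, 0.649, -0.0, -0.0]
wrist_force: [0.4, 0.0, -0.7]
opening: 0.002
finger_force: 0.0
```

Emit:
{"name": "drive_tool", "arguments": {"increments": [[0, 0, -30, 0, 0], [0, 0, -70, 0, 0], [0, 0, -110, 0, 0], [0, 0, -140, 0, 0], [0, 0, -160, 0, 0], [0, 0, -175, 0, 0], [0, 0, -185, 0, 0], [0, 0, -192, 0, 0], [0, 0, -193, 0, 0], [0, 0, -193, 0, 0]]}}

```text
time: 2.6
tool_pos: [528.4, -136.8, 38.7]
tcp_rot: [0.762, 0.647, 0.0, 0.0]
wrist_force: [-0.1, -0.4, -1.0]
opening: 0.0
finger_force: 0.0
```

```bash
cat > s.py <<'E'
from h import *
o=env.get_obs();ux=np.array([.1616,.9869]);uy=np.array([-.9869,.1616]);d=np.array(o["tool_pos"])[:2]-[552.9,14.95]
print(round(o["time"],2),np.round(o["tool_pos"],1),"jig",np.round([d@ux,d@uy],1),"yaw",np.round(R.from_quat(o["tcp_rot"]).as_matrix()[:,0],3),"F",np.round(o["wrist_force"],1),"q6",round(o["q"][5],2),o["opening"])
E
python3 s.py
```

```text
2.6 [ 528.4 -136.8   38.7] jig [-153.7   -0.3] yaw [ 0.162  0.987 -0.   ] F [-0.1 -0.4 -1. ] q6 -0.23 0.00042290966155579177
```

Emit:
{"name": "drive_tool", "arguments": {"increments": [[0.8, 4.9, -1, 0, 0], [1.6, 9.9, -1, 0, 0], [2.4, 14.8, -1, 0, 0], [3.2, 19.7, -1, 0, 0], [4.0, 24.7, -1, 0, 0], [4.8, 29.6, -1, 0, 0], [5.7, 34.5, -1, 0, 0], [6.5, 39.5, -1, 0, 0], [7.3, 44.4, -1, 0, 0], [8.1, 49.3, -1, 0, 0]]}}

```text
time: 3.85
tool_pos: [536.2, -87.1, 37.3]
tcp_rot: [0.762, 0.647, 0.0, 0.0]
wrist_force: [-0.0, -1.9, -0.5]
opening: 0.002
finger_force: 1.2
```

```bash
cat >> s.py <<'E'
p,dd=env.camera("top");W=cloud("top",dd);z=W[...,2]
m=np.zeros((480,640),np.uint8)
m[(z>68)&(z<84)]=1;m[:, :205]=0;m[:,358:]=0;m[:200]=0;m[310:]=0
import sys
n,l,s,c=cv2.connectedComponentsWithStats(m)
for i in range(1,n):
    if s[i,4]>150:
        zz=np.median(z[l==i]);v,u=np.nonzero(l==i);r=cv2.minAreaRect(ray("top",np.c_[u,v],zz)[:,:2].astype(np.float32))
        e=np.array(r[0])-[552.9,14.95];print("block",s[i,4],round(zz,1),np.round(r[1],1),round(r[2],1),"board x,y",np.round([e@ux+30,e@uy],1))
E
python3 s.py
```

```text
3.85 [536.2 -87.1  37.3] jig [-1.034e+02 -1.000e-01] yaw [ 0.162  0.987 -0.   ] F [-0.  -1.9 -0.5] q6 -0.14 0.0015353643082613039
```

Emit:
{"name": "drive_tool", "arguments": {"increments": [[0.8, 4.9, 0, 0, 0], [1.6, 9.9, 0, 0, 0], [2.4, 14.8, 0, 0, 0], [3.2, 19.7, 0, 0, 0], [4.0, 24.7, 0, 0, 0], [4.8, 29.6, 0, 0, 0], [5.7, 34.5, 0, 0, 0], [6.5, 39.5, 0, 0, 0], [7.3, 44.4, 0, 0, 0], [8.1, 49.3, 0, 0, 0]]}}

```text
time: 5.15
tool_pos: [544.4, -37.8, 37.4]
tcp_rot: [0.762, 0.647, 0.0, 0.0]
wrist_force: [-0.5, -1.5, 1.1]
opening: -0.0
finger_force: 1.4
```

```bash
cat > sc.py <<'E'
# board plate front edge / block via scene depth cloud
from h import *
p,d=env.camera("scene");W=cloud("scene",d);ux=np.array([.1616,.9869]);uy=np.array([-.9869,.1616])
e=W[...,:2]-[552.9,14.95];x=e@ux;y=e@uy;z=W[...,2]
for n,k in(("plate",(z>20)&(z<70)&(abs(y)<70)&(x>-130)&(x<135)),):
    for lo in range(-70,70,20):
        m=k&(y>=lo)&(y<lo+20)&(z>42)&(z<66)
        if m.sum()>20: print(lo,m.sum(),"x",np.round(np.percentile(x[m],[2,50,98]),1),"z",np.round(np.percentile(z[m],[10,50,90]),1))
m=(abs(y)<50)&(z>64)&(z<90)&(x>-60)&(x<100)&(p.min(-1)>110)
if m.sum(): print("block",m.sum(),np.round(np.percentile(x[m],[2,98]),1),np.round(np.percentile(z[m],[10,50,90]),1))
cv2.imwrite("pics/sc%d.png"%int(env.get_obs()["time"]*100),cv2.resize(p[180:300,230:430],None,fx=4,fy=4,interpolation=cv2.INTER_CUBIC))
E
python3 s.py; python3 sc.py;ls pics
```

```text
5.15 [544.4 -37.8  37.4] jig [-53.4  -0.1] yaw [ 0.162  0.987 -0.   ] F [-0.5 -1.5  1.1] q6 -0.05 -0.00030738568281033667
-70 261 x [-42.1   5.5  95.4] z [54.6 58.4 60. ]
-50 237 x [-41.7  25.9  95.9] z [54.2 58.7 62.4]
-30 203 x [-59.  -26.6  95. ] z [49.1 58.4 61.5]
-10 159 x [-64.   48.4  95.5] z [48.9 58.4 61. ]
10 80 x [47.2 68.3 97.3] z [57.4 58.9 60.8]
30 106 x [-42.1  70.4 134.7] z [53.3 58.7 60.5]
50 122 x [-42.7  68.7 134.2] z [48.8 58.5 60.6]
block 173 [-24.7  23.7] [77.2 78.7 80.4]
crop.png
sc525.png
scene0.npy
scene0.png
top0.npy
top0.png
```

Emit:
{"name": "drive_tool", "arguments": {"increments": [[0.4, 2.6, 0, 0, 0], [0.8, 5.1, 0, 0, 0], [1.3, 7.7, 0, 0, 0], [1.7, 10.3, 0, 0, 0], [2.1, 12.8, 0, 0, 0], [2.5, 15.4, 0, 0, 0], [2.9, 18.0, 0, 0, 0], [3.3, 20.2, 0, 0, 0], [3.7, 22.5, 0, 0, 0], [4.0, 24.5, 0, 0, 0]]}}

```text
time: 6.5
tool_pos: [548.3, -13.4, 37.3]
tcp_rot: [0.762, 0.647, -0.0, -0.0]
wrist_force: [-0.9, -1.2, -1.2]
opening: -0.001
finger_force: 0.9
```

Emit:
{"name": "drive_tool", "arguments": {"increments": [[0.1, 0.7, 0, 0, 0], [0.2, 1.4, 0, 0, 0], [0.3, 2.1, 0, 0, 0], [0.5, 2.8, 0, 0, 0], [0.6, 3.5, 0, 0, 0], [0.7, 4.2, 0, 0, 0], [0.8, 4.9, 0, 0, 0], [0.9, 5.6, 0, 0, 0], [1.0, 6.2, 0, 0, 0], [1.0, 6.2, 0, 0, 0]]}}

```text
time: 7.75
tool_pos: [549.4, -7.5, 37.5]
tcp_rot: [0.762, 0.647, 0.0, 0.0]
wrist_force: [-1.2, -2.6, 0.7]
opening: -0.004
finger_force: 1.2
```

```bash
python3 s.py; python3 sc.py;ls pics
```

```text
7.75 [549.4  -7.5  37.5] jig [-22.7  -0.2] yaw [ 0.162  0.987 -0.   ] F [-1.2 -2.6  0.7] q6 0.01 -0.0038008660162182732
-70 217 x [-11.6  39.6 126. ] z [47.8 49.4 51.2]
-50 262 x [-10.8  35.1 125.2] z [48.3 50.6 61.9]
-30 201 x [-29.9   4.1 126.6] z [47.3 50.2 60.7]
-10 172 x [-33.9   5.2 126.2] z [47.9 50.2 62.9]
10 77 x [ 77.8 101.6 127. ] z [48.6 49.9 50.8]
30 90 x [-11.2 101.7 134.5] z [47.6 49.8 51.6]
50 105 x [-11.9 105.7 133. ] z [47.5 50.  59.6]
block 170 [ 5. 53.] [68.1 69.6 71.1]
crop.png
sc525.png
sc785.png
scene0.npy
scene0.png
top0.npy
top0.png
```

Emit:
{"name": "drive_tool", "arguments": {"increments": [[-0.8, -5, 0, 0, 0], [-1.6, -10, 0, 0, 0], [-2.4, -15, 0, 0, 0], [-2.4, -15, 20, 0, 0], [-2.4, -15, 60, 0, 0], [-2.4, -15, 110, 0, 0], [-5, 10, 130, 0.05, 0], [-12, 50, 130, 0.12, 0], [-20, 100, 130, 0.2, 0], [-27, 145, 130, 0.243, 0]]}}

```text
time: 9.1
tool_pos: [521.8, 138.8, 167.4]
tcp_rot: [0.678, 0.735, 0.0, 0.0]
wrist_force: [0.6, -0.1, -0.2]
opening: 0.0
finger_force: 0.0
```

Emit:
{"name": "drive_tool", "arguments": {"increments": [[-5, 30, 0, 0, 0], [-9.5, 65, 0, 0, 0], [-9.5, 65, -10, 0, 0], [-9.5, 65, -30, 0, 0], [-9.5, 65, -55, 0, 0], [-9.5, 65, -75, 0, 0], [-9.5, 65, -88, 0, 0], [-9.5, 65, -95, 0, 0], [-9.5, 65, -96, 0, 0], [-9.5, 65, -96, 0, 0]]}}

```text
time: 10.35
tool_pos: [513.1, 202.6, 71.8]
tcp_rot: [0.678, 0.735, 0.0, 0.0]
wrist_force: [0.3, 0.2, -0.1]
opening: -0.004
finger_force: 0.0
```

```bash
python3 s.py; python3 sc.py; python3 - <<'E'
from h import *
p,d=env.camera("scene");W=cloud("scene",d);m=red(p);e=W[...,:2]-[552.9,14.95]
x=e@np.array([.1616,.9869]);y=e@np.array([-.9869,.1616]);z=W[...,2]
k=m&(z>66)&(z<95)&(x>60)&(x<200)&(abs(y)<90)
print("peg",k.sum(),np.median(x[k]),np.median(y[k]),z[k].max())
q,_=env.camera("top");cv2.imwrite("pics/pre.png",np.vstack([cv2.resize(p[160:260,300:460],(640,300)),cv2.resize(q[200:300,175:335],(640,300))])[:600])
E
```

```text
10.35 [513.1 202.6  71.8] jig [178.8  69.6] yaw [-0.08   0.997  0.   ] F [ 0.3  0.2 -0.1] q6 0.16 -0.00429760222347637
block 887 69.8 [50.  99.7] 80.9 board x,y [58.8 -0.2]
-70 218 x [-11.7  34.3 125.7] z [47.9 49.6 51.2]
-50 266 x [-11.   32.8 125.5] z [48.  50.5 61.8]
-30 149 x [-12.   81.4 126.7] z [47.9 50.  57.8]
-10 151 x [-12.   79.7 125.1] z [47.4 49.9 58.7]
10 153 x [-12.6  76.5 126.4] z [47.9 49.9 57.9]
30 144 x [-12.2  84.4 134.3] z [47.5 50.  58.7]
50 140 x [-12.   93.9 133.8] z [47.9 50.  59.3]
block 427 [ 3.4 52.3] [68.3 69.7 71.2]
peg 22 135.09811411087455 58.80219700543462 93.12584592673056
```

View pics/pre.png

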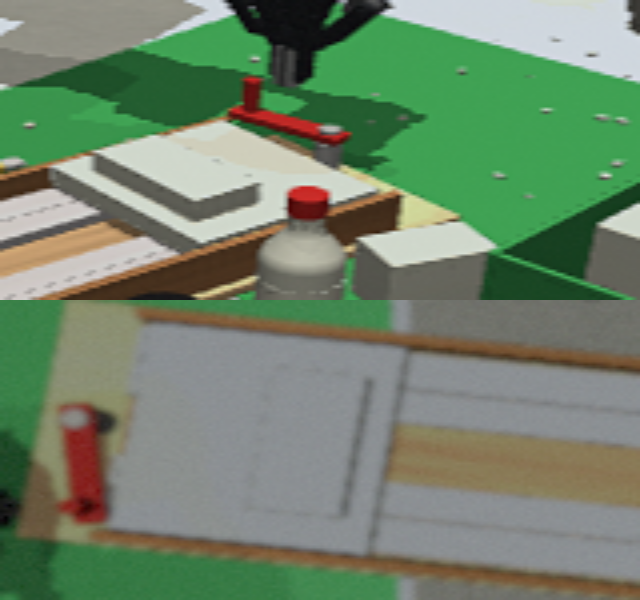

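The top view shows the board seated against the notches, with the button open and its peg at about (82,510) in the crop. In the scene view the shut fingers stand just behind the peg. Next I compute the arc for the peg.

```bash
python3 - <<'E'
import numpy as np
ux=np.array([.1616,.9869]);uy=np.array([-.9869,.1616])
def P(q,s):
    a=155-62*np.sin(q)+s*np.cos(q);b=62*np.cos(q)+s*np.sin(q);return a*ux+b*uy
p0=P(.243,40)
print("appr",P(.243,18)-p0)
for a,b in((.243,.65),(.65,1.1),(1.1,1.5)):
    print([[round(v,1) for v in P(q,17)-P(a,18 if a<.3 else 17)]+[0,round(q-a,3),0] for q in np.linspace(a,b,11)[1:]])
print("retreat",P(1.5,45)-P(1.5,17))
E
```

```text
appr [  1.77344706 -21.92935457]
[[np.float64(-0.4), np.float64(-3.6), 0, np.float64(0.041), 0], [np.float64(-0.7), np.float64(-6.2), 0, np.float64(0.081), 0], [np.float64(-0.9), np.float64(-8.8), 0, np.float64(0.122), 0], [np.float64(-1.0), np.float64(-11.4), 0, np.float64(0.163), 0], [np.float64(-1.0), np.float64(-14.0), 0, np.float64(0.204), 0], [np.float64(-0.9), np.float64(-16.6), 0, np.float64(0.244), 0], [np.float64(-0.7), np.float64(-19.2), 0, np.float64(0.285), 0], [np.float64(-0.4), np.float64(-21.8), 0, np.float64(0.326), 0], [np.float64(-0.0), np.float64(-24.4), 0, np.float64(0.366), 0], [np.float64(0.5), np.float64(-27.0), 0, np.float64(0.407), 0]]
[[np.float64(0.7), np.float64(-2.8), 0, np.float64(0.045), 0], [np.float64(1.5), np.float64(-5.6), 0, np.float64(0.09), 0], [np.float64(2.5), np.float64(-8.3), 0, np.float64(0.135), 0], [np.float64(3.5), np.float64(-11.0), 0, np.float64(0.18), 0], [np.float64(4.7), np.float64(-13.6), 0, np.float64(0.225), 0], [np.float64(6.0), np.float64(-16.2), 0, np.float64(0.27), 0], [np.float64(7.4), np.float64(-18.7), 0, np.float64(0.315), 0], [np.float64(9.0), np.float64(-21.2), 0, np.float64(0.36), 0], [np.float64(10.6), np.float64(-23.6), 0, np.float64(0.405), 0], [np.float64(12.4), np.float64(-25.9), 0, np.float64(0.45), 0]]
[[np.float64(1.6), np.float64(-2.0), 0, np.float64(0.04), 0], [np.float64(3.4), np.float64(-3.9), 0, np.float64(0.08), 0], [np.float64(5.1), np.float64(-5.7), 0, np.float64(0.12), 0], [np.float64(7.0), np.float64(-7.5), 0, np.float64(0.16), 0], [np.float64(8.9), np.float64(-9.2), 0, np.float64(0.2), 0], [np.float64(10.9), np.float64(-10.8), 0, np.float64(0.24), 0], [np.float64(13.0), np.float64(-12.4), 0, np.float64(0.28), 0], [np.float64(15.1), np.float64(-13.8), 0, np.float64(0.32), 0], [np.float64(17.3), np.float64(-15.2), 0, np.float64(0.36), 0], [np.float64(19.5), np.float64(-16.5), 0, np.float64(0.4), 0]]
retreat [-27.24390677   6.46816056]
```

Emit:
{"name": "drive_tool", "arguments": {"increments": [[0.2, -3, 0, 0, 0], [0.5, -6, 0, 0, 0], [0.7, -9, 0, 0, 0], [1, -12, 0, 0, 0], [1.2, -15, 0, 0, 0], [1.4, -17.5, 0, 0, 0], [1.6, -20, 0, 0, 0], [1.7, -21, 0, 0, 0], [1.8, -21.9, 0, 0, 0], [1.8, -21.9, 0, 0, 0]]}}

```text
time: 11.8
tool_pos: [514.6, 180.7, 71.3]
tcp_rot: [0.678, 0.735, 0.0, 0.0]
wrist_force: [-0.0, 0.9, 0.2]
opening: 0.002
finger_force: 0.0
```

Emit:
{"name": "drive_tool", "arguments": {"increments": [[-0.4, -3.6, 0, 0.041, 0], [-0.7, -6.2, 0, 0.081, 0], [-0.9, -8.8, 0, 0.122, 0], [-1.0, -11.4, 0, 0.163, 0], [-1.0, -14.0, 0, 0.204, 0], [-0.9, -16.6, 0, 0.244, 0], [-0.7, -19.2, 0, 0.285, 0], [-0.4, -21.8, 0, 0.326, 0], [0, -24.4, 0, 0.366, 0], [0.5, -27.0, 0, 0.407, 0]]}}

```text
time: 13.05
tool_pos: [515.1, 153.9, 71.3]
tcp_rot: [0.515, 0.857, 0.0, -0.0]
wrist_force: [0.6, 0.7, -0.4]
opening: -0.001
finger_force: 0.3
```

```bash
python3 s.py; python3 - <<'E'
from h import *
p,d=env.camera("scene");cv2.imwrite("pics/mid.png",cv2.resize(p[160:260,300:460],(640,400)))
E
```

```text
13.05 [515.1 153.9  71.3] jig [131.   59.8] yaw [-0.469  0.883  0.   ] F [ 0.6  0.7 -0.4] q6 -0.34 -0.0005501418150017742
block 906 69.9 [49.9 99.7] 80.7 board x,y [58.9 -0.2]
```

View pics/mid.png

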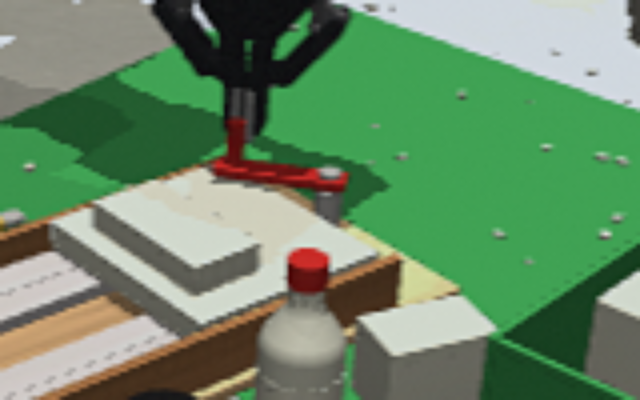

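The peg at about (237,140) is turning with the fingers, and the bar now starts over the board.

Emit:
{"name": "drive_tool", "arguments": {"increments": [[0.7, -2.8, 0, 0.045, 0], [1.5, -5.6, 0, 0.09, 0], [2.5, -8.3, 0, 0.135, 0], [3.5, -11.0, 0, 0.18, 0], [4.7, -13.6, 0, 0.225, 0], [6.0, -16.2, 0, 0.27, 0], [7.4, -18.7, 0, 0.315, 0], [9.0, -21.2, 0, 0.36, 0], [10.6, -23.6, 0, 0.405, 0], [12.4, -25.9, 0, 0.45, 0]]}}

```text
time: 14.4
tool_pos: [527.4, 128.0, 71.3]
tcp_rot: [0.311, 0.95, 0.0, -0.0]
wrist_force: [0.4, 0.9, -0.0]
opening: -0.001
finger_force: 0.3
```

Emit:
{"name": "drive_tool", "arguments": {"increments": [[1.6, -2.0, 0, 0.04, 0], [3.4, -3.9, 0, 0.08, 0], [5.1, -5.7, 0, 0.12, 0], [7.0, -7.5, 0, 0.16, 0], [8.9, -9.2, 0, 0.2, 0], [10.9, -10.8, 0, 0.24, 0], [13.0, -12.4, 0, 0.28, 0], [15.1, -13.8, 0, 0.32, 0], [17.3, -15.2, 0, 0.36, 0], [19.5, -16.5, 0, 0.4, 0]]}}

```text
time: 15.65
tool_pos: [546.8, 111.5, 71.2]
tcp_rot: [0.116, 0.993, 0.0, -0.0]
wrist_force: [-1.1, 0.1, -0.7]
opening: -0.002
finger_force: 0.3
```

```bash
python3 s.py
```

```text
15.65 [546.8 111.5  71.2] jig [94.3 21.6] yaw [-0.973  0.231  0.001] F [-1.1  0.1 -0.7] q6 -1.27 -0.001667292181440113
block 879 69.8 [50.5 99.6] 80.3 board x,y [58.6 -0.2]
```

Emit:
{"name": "drive_tool", "arguments": {"increments": [[1, -0.3, 0, 0, 0], [2, -0.6, 0, 0, 0], [2.8, -0.8, 0, 0, 0], [2.8, -0.8, 0, 0, 0], [0, 0, 0, 0, 0], [-8, 2, 0, 0, 0], [-18, 4, 0, 0, 0], [-25, 6, 5, 0, 0], [-25, 6, 30, 0, 0], [-25, 6, 60, 0, 0]]}}

```text
time: 16.95
tool_pos: [521.3, 117.4, 132.0]
tcp_rot: [0.117, 0.993, -0.0, -0.0]
wrist_force: [-0.4, -0.3, 0.0]
opening: 0.001
finger_force: 0.0
```

Emit:
{"name": "drive_tool", "arguments": {"increments": [[0, 0, 30, 0, 0], [-10, 20, 60, 0, 0], [-20, 50, 80, 0, 0], [-30, 90, 90, 0, 0], [-40, 130, 90, 0, 0], [-40, 150, 90, 0, 0], [-40, 150, 90, 0, 0], [-40, 150, 90, 0, 0], [-40, 150, 90, 0, 0], [-40, 150, 90, 0, 0]]}}

```text
time: 18.2
tool_pos: [482.3, 266.5, 221.3]
tcp_rot: [0.117, 0.993, -0.0, -0.0]
wrist_force: [0.2, -0.6, 0.9]
opening: -0.004
finger_force: 0.0
```

```bash
python3 s.py; python3 - <<'E'
from h import *
p,d=env.camera("scene");q,_=env.camera("top");cv2.imwrite("pics/end.png",np.vstack([cv2.resize(p[160:260,300:460],(640,300)),cv2.resize(q[200:300,175:335],(640,300))]))
m=red(q).astype(np.uint8);m[:200]=0;m[295:]=0;m[:,:170]=0;m[:,300:]=0
v,u=np.nonzero(m);r=cv2.minAreaRect(ray("top",np.c_[u,v],60)[:,:2].astype(np.float32));print(len(u),r,cv2.boxPoints(r))
E
```

```text
18.2 [482.3 266.5 221.3] jig [236.8 110.3] yaw [-0.973  0.233 -0.   ] F [ 0.2 -0.6  0.9] q6 -0.97 -0.0038333186755239008
block 906 69.7 [50.1 99.7] 80.8 board x,y [58.8 -0.2]
69 ((571.2687377929688, 127.5907974243164), (60.4769172668457, 11.591025352478027), 81.4376220703125) [[561.03577   98.552246]
 [572.49756   96.82649 ]
 [581.5017   156.62935 ]
 [570.0399   158.3551  ]]
```

View pics/end.png

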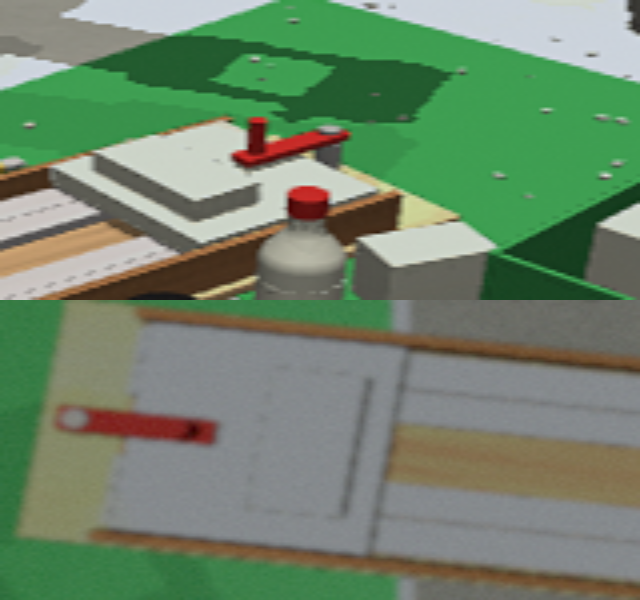

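The red bar, from (60,415) to (215,432), points straight back over the level, seated board, and the arm is clear. Handing in.

```bash
python3 -c "
from station import env
print(env.close_job())"
```

```text
the job is handed in; nothing more can be done
None
```

The board is down in its notches and measures level at about 1 mm from the seat, the turn-button points straight back over it, the arm is clear, and I handed the job in at about 18 s; no verdict came back.

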